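# Zero the travelling magnifier

### The job

Zero the travelling magnifier: press the green lock button on its carriage right down and, holding it down, push the carriage along its rail until it is fully home against the orange stop, smoothly, without slamming it or forcing the lock; then let the button come back up so that the carriage is locked there. After that press the blue zero key on the readout all the way down and let it go. It is all done by touch: nothing is picked up, the readout is not pushed about, and the other things on the bench stay where they are.

Things in the scene. Friction and masses are not known exactly. Their poses are not given: they have to be found in the camera images.
- instrument: Travelling magnifier, fixed to the bench: grey bed plate 260 x 400 mm, top 20 mm above the bench, with a straight steel rail along its long side nearer the robot. Origin: on the rail's centre line, half-way along, at bench height. y axis: along the rail (380 mm long, top 50 mm high); x axis: across the bed, away from the robot; z up.
- carriage_mid (a point): Point inside the black carriage that runs on the rail: on the rail's centre line, half-way along the carriage, 60 mm above the bench. Carriage 80 mm long along the rail, 70 mm across, flat deck 71 mm above the bench. On its bed side an arm carries a black and clear magnifier, centre 94 mm from the rail's centre line, radius 24 mm, top 93 mm above the bench.
- carriage (a joint): Carriage along the rail, m: 0 half-way, positive towards +y of the instrument. Moves by about 2 N when unlocked. With the lock button up, a spring pawl under the carriage stands in a rack along the rail, with a notch every 6 mm and one where the carriage touches each stop, and holds it with 1 to 2 mm of give. Never force it while locked.
- lock_top (a point): Top centre of the round green lock button, 32 mm across, in the middle of the deck. Up: 82 mm above the bench; fully down: 75 mm. Ahead of it and behind it along the rail a grey ridge, 52 mm wide and 8 mm thick, stands on the deck: inner faces 27 mm from the button's centre, tops 88 mm high. A fingertip on the button moves the carriage by friction or by the ridge ahead.
- lock_button (a joint): Lock button, m: 0 up (locked), 0.007 fully down. Sprung: 2 N over the first millimetre, then 8 N rising to 11 N as it pushes the pawl out of the rack; the carriage is free only with the button past about 5 mm, so keep it right down. It comes up by itself when let go, and locks.
- zero_stop_mid (a point): Centre of the orange stop, a block clamped on the rail: on the rail's centre line, 60 mm above the bench. 20 mm long along the rail, 56 mm across, top 66 mm high with a small dark screw to 79 mm. It may be near either end of the rail. The carriage is home when it touches the block: carriage_mid and this point are then 50 mm apart. The like stop of bare aluminium near the other end is not meant.
- readout: Readout: white box 90 x 130 mm, 30 mm high, standing loose on the bench (0.6 kg) on the left or right of the instrument, with a screen and a single raised key. Origin: centre of its underside. x axis: away from the robot at yaw 0, along its 90 mm side; y along its 130 mm side.
- zero_key_top (a point): Centre of the top of the round blue zero key, 26 mm across, in a grey collar 42 mm across, on the readout's near side. Up: 51 mm above the bench, 9 mm above the collar.
- zero_key (a joint): Zero key, m: 0 up, 0.005 fully down (about 4 N). Springs back up by itself.
- panel: Pale wood panel 130 x 280 x 18 mm lying loose on the bed under the magnifier. Origin: centre of its underside. Leave it.
- loupe: Loose pocket loupe, black and clear, 38 mm across and 42 mm tall, standing on the panel. Origin: centre of its underside. Leave it.
- gloss_meter: Grey hand instrument 50 x 130 x 55 mm standing on the bench, on the other side of the magnifier from the readout. Origin: centre of its underside. Leave it.
- colour_fan: Opened colour fan, about 50 x 150 mm with fanned leaves, 14 mm high, lying between robot and instrument. Origin: centre of its underside. Leave it.
- sanding_block: Cork block 66 x 110 x 34 mm lying between robot and instrument. Origin: centre of its underside. Leave it.
- stain_jar: Amber jar with black cap, 54 mm across, 80 mm tall, beyond the readout or gloss meter. Origin: centre of its underside. Leave it.
- lacquer_tin: Steel tin with blue band, 68 mm across, 85 mm tall, beyond the readout or gloss meter. Origin: centre of its underside. Leave it.

How it is judged:
By the outcome, as a careful person would: the job done as asked, in the order asked, and still so for the second after the job is handed in, with the robot touching nothing.
It also fails if it takes over 40 s, if anything falls off the work surface, if the arm or the gripper's body presses on something with over 40 N, if the wrist force passes 120 N, or if a joint passes its speed limit or range.

### The arm

A 7-joint arm with a two-finger parallel gripper is mounted at the origin on the work surface. World frame = base frame: x ahead of the robot, y to its left, z up, the work surface at z = 0. Lengths are in mm, angles in rad, forces in N, time in s.
With the tool pointing down it reaches from about 400 to 850 mm from the base axis. Payload 4.4 kg.
Tool frame: the origin (TCP) lies at the very end of the fingers, on their centre line; the grasp point (between the pads) lies grasp_offset behind it (grasp_offset is the distance from the TCP to the grasp point, in mm); z points along the fingers, y is the line along which they close (so a half turn about z gives the same grasp; the last joint's range is limited). The gripper opens to 94 mm and grips with 3 to 60 N. Pads are 16 mm wide; open, the fingers measure 119 mm over their backs; the gripper's body (75 mm by 177 mm) begins 78 mm behind the grasp point.
Start: joints at [1.121, 0.628, 0.038, 1.517, -0.027, 0.996, -0.02], TCP at [243.419, -602.715, 205.478] pointing down, gripper open.
Joint ranges: [-3.06, 3.06], [-0.37, 2.12], [-1.25, 1.32], [0.18, 2.47], [-1.1, 4.24], [0.23, 1.98], [-2.94, 2.94]. Speed limits (rad/s): [2.57, 2.57, 3.14, 3.14, 3.14, 3.14, 3.14].

### API

Orientations are given as a rotation vector (axis times angle).
In Python, from workcell import observe, get_image, close_job, grasp_offset gives the robot as it stands.
- The arm moves only by the shell command python3 -m inch 'ROWS' [FORCE]. ROWS is JSON, a list of rows, each a list of 7 numbers: the shift along the world's x, y, z in cm, then the turn, a rotation vector about the world's x, y, z in degrees, then the opening, from 0 (shut) to 1 (fully open). A call has 1 to 12 rows; each row is the pose to reach, as a shift and turn from the pose commanded when the call began; what a row does not reach only later rows make up. A row lasts 1/12 s, in which the tool goes at most 41.7 mm and 7.16 degrees, less where a joint would pass 70% of its speed; a pose out of reach is approached as far as the arm can. A call with a gripper value outside its range is refused whole. The fingers move at their own pace and stop on an object; FORCE is the grip in N (left out, the last holds). Time passes only in rows, so rows that repeat a pose let the fingers close. It gives the time, the measured TCP pose, the force, the opening and the grip force at its end, in the units of the state.
- observe(): the state, without advancing time (a new reading comes with each control period).
- get_image(name): name is "side" or "top" or "wrist"; returns a dict with "color" (480x640x3 uint8, red, green, blue), "camera_matrix" (3x3 intrinsics, pixels), "D" ([k1, k2, p1, p2, k3] as OpenCV has them; the pictures are not rectified), "pose" (4x4, takes a point from camera to world coordinates); the wrist camera has in their place "T_tool_cam" (4x4, takes a point from camera to tool coordinates, whose origin is the TCP and whose axes are the flange's). Camera axes: x right, y down, z forward; pixel columns grow to the right and rows downward; lengths in mm; the calibration is good to about 2 mm. A picture is of the moment at which its call begins: read the wrist's pose just before it. There is no depth.
- close_job(): hands the job in; it is judged then, once.
The state is a dict: "time_s": time; "joints": joint angles; "dq": joint speeds; "effort": joint torques, N m; "position": TCP position; "tool_rot": TCP orientation; "contact_force": force on the tool from outside, world axes, zero at the start; "torque": the same for the moment, N m; "gripper_width": finger opening in mm; "finger_force": force on a finger pad.
Only numpy, scipy, OpenCV 4.12 (cv2) and the standard library are available. Lean on these libraries where they do the work, as an engineer would, in place of code of your own. Each camera call takes 0.05 s, during which the arm holds its last target. There are 200 camera calls.

## Working session

There is one attempt and no reset: what is moved stays moved. The work goes in short steps, Python scripts to look and compute and a shell command to move; the robot and the scene stay as the last step left them, time stands still between calls to the robot, and variables do not carry over. Pictures are saved under pics/ and viewed, at most 10 in all, crops included, and the job is handed in when it is done.

```bash
mkdir -p pics; python3 - <<'E'
from workcell import *
import cv2
s=observe();print({k:s[k] for k in("time_s","position","tool_rot","contact_force","gripper_width")},grasp_offset)
for n in("top","side"):
    i=get_image(n);cv2.imwrite(f"pics/{n}0.png",i["color"][:,:,::-1]);print(i["pose"],i["camera_matrix"],i["D"])
E
```

```text
{'time_s': 0.0, 'position': array([ 243.16706932, -602.1091116 ,  204.57309657]), 'tool_rot': array([-3.08216837e+00, -5.98840092e-01,  6.21462367e-04]), 'contact_force': array([ 0.5119655 ,  0.38419652, -0.67047101]), 'gripper_width': 93.65781836679484} 18.8
[[ 1.61769799e-02 -9.80539491e-01  1.95654315e-01  3.67852520e+02]
 [-9.99837135e-01 -1.42979919e-02  1.10122771e-02 -4.86343974e+00]
 [-8.00050873e-03 -1.95800596e-01 -9.80611094e-01  1.00307103e+03]
 [ 0.00000000e+00  0.00000000e+00  0.00000000e+00  1.00000000e+00]] [[484.55886595   0.         319.29589672]
 [  0.         484.55886595 238.67507329]
 [  0.           0.           1.        ]] [-0.07384842  0.          0.          0.          0.        ]
[[-7.80768345e-01 -3.32440245e-01  5.29040901e-01  6.95168659e+01]
 [-6.24474505e-01  4.43361446e-01 -6.43010280e-01  5.88039886e+02]
 [-2.07938439e-02 -8.32414627e-01 -5.53763040e-01  5.89151295e+02]
 [ 0.00000000e+00  0.00000000e+00  0.00000000e+00  1.00000000e+00]] [[452.07554269   0.         320.67819161]
 [  0.         452.07554269 240.82612485]
 [  0.           0.           1.        ]] [0.01595003 0.         0.         0.         0.        ]
```

View pics/top0.png

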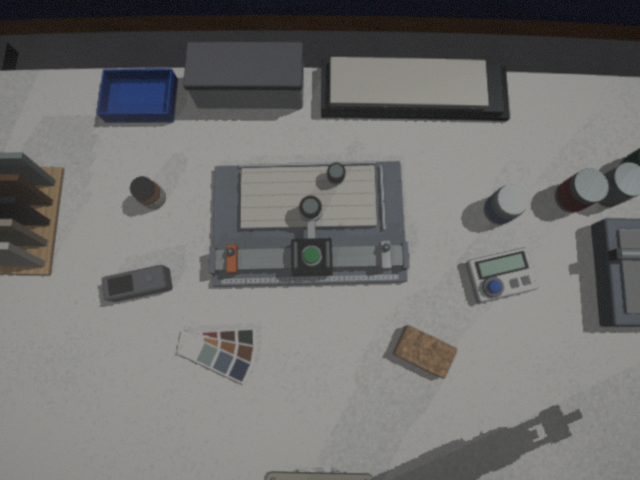

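View pics/side0.png

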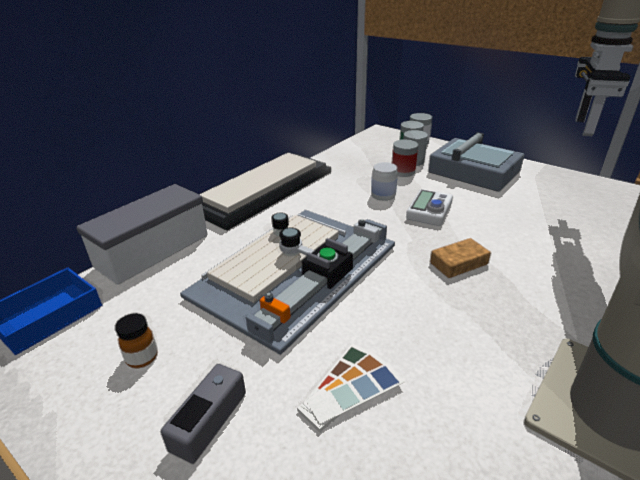

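The top view shows the green button near (312,255), the orange stop at (232,257) on the +y side and the blue key at (493,287). The side view agrees with this layout. Next I compute the positions.

```bash
cat > h.py <<'E'
import numpy as np,cv2
from scipy.spatial.transform import Rotation as R
from workcell import *
def blob(c,kind,roi=None):
    h=cv2.cvtColor(c,cv2.COLOR_RGB2HSV)
    lo,hi={"g":((50,110,40),(85,255,255)),"o":((4,160,100),(14,255,255)),"b":((105,130,60),(130,255,255))}[kind]
    m=cv2.inRange(h,lo,hi)
    if roi: z=np.zeros_like(m);x0,y0,x1,y1=roi;z[y0:y1,x0:x1]=255;m&=z
    n,l,st,ce=cv2.connectedComponentsWithStats(m)
    k=1+np.argmax(st[1:,4]);return ce[k],st[k]
def ray(i,uv,z):
    p=i["pose"] if "pose" in i else i["P"]
    d=cv2.undistortPoints(np.array([[uv]],float),np.array(i["camera_matrix"]),np.array(i["D"])).ravel()
    v=p[:3,:3]@[d[0],d[1],1];o=p[:3,3];return o+v*(z-o[2])/v[2]
def wrist():
    s=observe();i=get_image("wrist");T=np.eye(4);T[:3,:3]=R.from_rotvec(s["tool_rot"]).as_matrix();T[:3,3]=s["position"]
    i["P"]=T@i["T_tool_cam"];return i,s
E
python3 - <<'E'
from h import *
for n,rois in(("top",[(290,235,335,275),(220,240,245,275),(475,270,510,305)]),("side",[(310,240,345,265),(255,290,295,325),(425,190,450,215)])):
    i=get_image(n)
    for k,z,r in zip("gob",(82,66,51),rois):
        c,st=blob(i["color"],k,r);print(n,k,c,st,ray(i,c,z).round(1))
    if n=="top":
        for uv in((218,285),(406,284)):print(ray(i,uv,20).round(1))
        for uv in((470,262),(526,249),(537,290),(481,302)):print(ray(i,uv,30).round(1))
s=observe();print(R.from_rotvec(s["tool_rot"]).as_matrix().round(3))
print(get_image("wrist")["T_tool_cam"])
E
```

```text
top g [308. 253.] [308 253   1   1   1] [523.2  26.8  82. ]Traceback (most recent call last):
  File "<stdin>", line 5, in <module>
  File "h.py", line 10, in blob
    k=1+np.argmax(st[1:,4]);return ce[k],st[k]
        ~~~~~~~~~^^^^^^^^^^
    return _wrapfunc(a, 'argmax', axis=axis, out=out, **kwds)
    return bound(*args, **kwds)
ValueError: attempt to get argmax of an empty sequence
```

```bash
sed -i 's/"g":((50,110,40)/"g":((50,70,40)/; s/"o":((4,160,100),(14/"o":((3,120,90),(18/; s/"b":((105,130,60)/"b":((105,100,50)/' h.py
python3 - <<'E'
from h import *
for n,rois in(("top",[(290,235,335,275),(220,240,245,275),(475,270,510,305)]),("side",[(310,240,345,265),(255,290,295,325),(425,190,450,215)])):
    i=get_image(n)
    if n=="top":
        h=cv2.cvtColor(i["color"],cv2.COLOR_RGB2HSV);print(h[255,312],h[258,232],h[287,493])
    for k,z,r in zip("gob",(82,66,51),rois):
      try:
        c,st=blob(i["color"],k,r);print(n,k,c,st,ray(i,c,z).round(1))
      except ValueError: print(n,k,"none")
    if n=="top":
        for uv in((218,285),(406,284)):print(ray(i,uv,20).round(1))
        for uv in((470,262),(526,249),(537,290),(481,302)):print(ray(i,uv,30).round(1))
s=observe();print(R.from_rotvec(s["tool_rot"]).as_matrix().round(3))
print(get_image("wrist")["T_tool_cam"])
E
```

```text
[ 67 105 102] [  9 148 133] [112 132 116]
top g [311.06043956 254.70879121] [304 247  15  16 182] [519.9  20.8  82. ]
top o [231.46590909 260.6875    ] [227 245  10  27 176] [508.3 177.3  66. ]
top b [494.77358491 286.06603774] [489 281  12  11 106] [ 467.2 -343.2   51. ]
[464.6 211.4  20. ]
[ 472.6 -171.7   20. ]
[ 518.  -301.9   30. ]
[ 546.5 -420.2   30. ]
[ 462.2 -437.7   30. ]
[ 437.  -320.9   30. ]
side g [327.08383234 252.77245509] [319 247  17  13 167] [517.8  24.5  82. ]
side o [276.3        308.08780488] [260 296  30  27 410] [500.3 188.6  66. ]
side b [436.3902439  201.70731707] [432 200  10   5  41] [ 465.2 -341.    51. ]
[[ 0.927  0.374 -0.   ]
 [ 0.374 -0.927  0.001]
 [ 0.    -0.001 -1.   ]]
[[-3.59985141e-04 -9.62068780e-01 -2.72806770e-01  7.84991559e+01]
 [ 9.99999428e-01 -6.21010437e-04  8.70468929e-04 -6.61444492e-01]
 [-1.00686683e-03 -2.72806301e-01  9.62068453e-01 -1.79923684e+02]
 [ 0.00000000e+00  0.00000000e+00  0.00000000e+00  1.00000000e+00]]
```

```bash
python3 -m inch '[[1,2,0,0,0,-3,0],[2,5,0,0,0,-6,0],[3.5,8.5,0,0,0,-9,0],[5,12,0,0,0,-12,0],[6.5,15.5,0,0,0,-15,0],[8,19,0,0,0,-18,0],[9.5,22.5,0,0,0,-20,0],[11,26,0,0,0,-21,0],[12.5,29.5,0,0,0,-21,0],[14,33,0,0,0,-21,0],[15.5,36.5,0,0,0,-21,0],[17,40,0,0,0,-21,0]]' 20
python3 -m inch '[[2,3.5,0,0,0,0,0],[4,7,0,0,0,0,0],[6,10.5,-1,0,0,0,0],[8,14,-2,0,0,0,0],[9.5,17.5,-3,0,0,0,0],[10.2,20,-3.5,0,0,0,0],[10.6,22.4,-4,0,0,0,0],[10.6,22.4,-4,0,0,0,0],[10.6,22.4,-4,0,0,0,0]]'
python3 - <<'E'
from h import *
i,s=wrist();print(s["position"],R.from_rotvec(s["tool_rot"]).as_matrix().round(3),s["contact_force"],s["gripper_width"])
cv2.imwrite("pics/w1.png",i["color"][:,:,::-1])
c,st=blob(i["color"],"g");print(c,st,ray(i,c,82))
try: c,st=blob(i["color"],"o");print(c,st,ray(i,c,66))
except ValueError:pass
E
```

```text
time_s: 1.3
position: [413.9, -201.0, 205.7]
tool_rot: [3.141, 0.027, 0.001]
contact_force: [0.1, 0.1, 0.7]
gripper_width: 17.6
finger_force: 0.0
time_s: 2.05
position: [519.3, 22.8, 165.1]
tool_rot: [-3.141, -0.033, 0.001]
contact_force: [0.1, -1.1, 0.0]
gripper_width: 0.6
finger_force: 0.0
[519.30532622  22.84340231 165.10584337] [[ 1.     0.021 -0.001]
 [ 0.021 -1.     0.   ]
 [-0.001 -0.    -1.   ]] [ 0.06059946 -1.07935925  0.04483705] 0.636536539461601
[319.98888117 246.22029187] [ 299  225   43   43 1439] [520.81956693  21.67825489  82.        ]
[119.02056555 244.43958869] [ 101  211   32   66 1167] [514.40788043 178.17607714  66.        ]
```

View pics/w1.png

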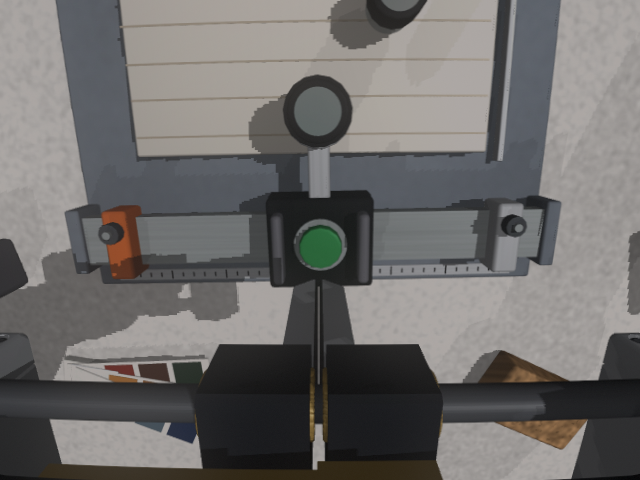

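Wrist view: the button is at (320,246) and the stop at (119,244), with about 106 mm to travel. The rail drifts roughly -0.037 in x per unit of +y. I go down to just above the button.

```bash
python3 -m inch '[[0.1,-0.1,-2,0,0,1,0],[0.1,-0.1,-5,0,0,1,0],[0.1,-0.1,-7,0,0,1,0],[0.1,-0.1,-7.8,0,0,1,0],[0.1,-0.1,-8.1,0,0,1,0],[0.1,-0.1,-8.1,0,0,1,0]]'
python3 -m inch '[[0,0,-0.1,0,0,0,0],[0,0,-0.2,0,0,0,0],[0,0,-0.3,0,0,0,0],[0,0,-0.4,0,0,0,0],[0,0,-0.5,0,0,0,0],[0,0,-0.6,0,0,0,0],[0,0,-0.7,0,0,0,0],[0,0,-0.8,0,0,0,0],[0,0,-0.8,0,0,0,0],[0,0,-0.8,0,0,0,0]]'
```

```text
time_s: 2.6
position: [520.5, 19.1, 84.6]
tool_rot: [3.141, 0.052, -0.0]
contact_force: [0.6, 0.2, -0.3]
gripper_width: 0.4
finger_force: 0.0
time_s: 3.43
position: [521.3, 20.2, 77.7]
tool_rot: [-3.141, -0.054, -0.003]
contact_force: [-1.6, -0.6, 9.9]
gripper_width: 0.8
finger_force: 4.6
```

```bash
python3 -m inch '[[0,0,-0.1,0,0,0,0],[0,0,-0.2,0,0,0,0],[0,0,-0.3,0,0,0,0],[0,0,-0.35,0,0,0,0],[0,0,-0.35,0,0,0,0],[0,0,-0.35,0,0,0,0]]'
```

```text
time_s: 3.93
position: [521.4, 20.3, 75.1]
tool_rot: [-3.141, -0.054, -0.004]
contact_force: [-2.6, 0.6, 16.6]
gripper_width: 0.5
finger_force: 8.4
```

```bash
python3 -m inch '[[0,0,-0.05,0,0,0,0],[0,0.1,-0.05,0,0,0,0],[0,0.3,-0.05,0,0,0,0],[0,0.6,-0.05,0,0,0,0],[0,0.9,-0.05,0,0,0,0],[0,1.2,-0.05,0,0,0,0],[-0.05,1.5,-0.05,0,0,0,0],[-0.05,1.8,-0.05,0,0,0,0],[-0.08,2.0,-0.05,0,0,0,0],[-0.08,2.1,-0.05,0,0,0,0]]'
python3 - <<'E'
from h import *
i,s=wrist();print(s["position"],s["contact_force"])
cv2.imwrite("pics/w2.png",i["color"][:,:,::-1])
E
```

```text
time_s: 4.77
position: [520.7, 41.3, 75.0]
tool_rot: [-3.141, -0.055, -0.005]
contact_force: [-2.5, -2.0, 21.4]
gripper_width: 0.5
finger_force: 10.4
[520.65848513  41.27206449  74.99262927] [-2.5379927  -2.01598632 21.35019762]
```

View pics/w2.png

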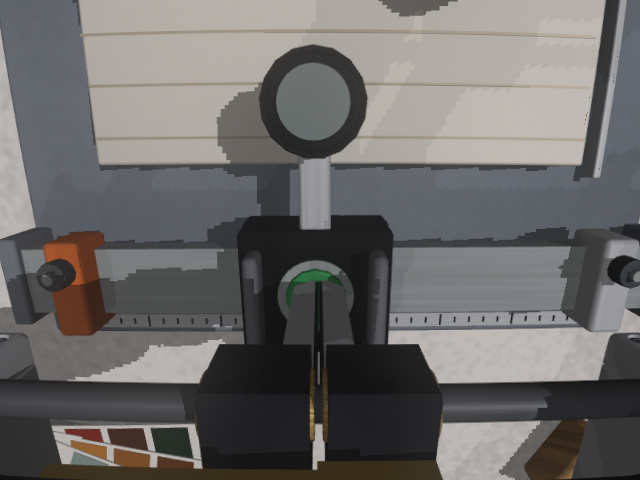

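The carriage follows the finger. Its left edge is at column 240 and the orange stop's inner top edge is near column 104. I measure the remaining gap.

```bash
python3 - <<'E'
from h import *
i,s=wrist()
for uv,z in(((242,219),71),((391,217),71),((318,283),75),((104,235),66),((98,270),66),((240,345),71)):print(uv,ray(i,uv,z).round(1))
E
```

```text
(242, 219) [558.1  80.9  71. ]
(391, 217) [561.7   6.7  71. ]
(318, 283) [526.9  41.9  75. ]
(104, 235) [546.1 155.1  66. ]
(98, 270) [526.4 160.9  66. ]
(240, 345) [487.1  83.6  71. ]
```

```bash
python3 -m inch '[[0,0.2,0,0,0,0,0],[-0.02,0.5,0,0,0,0,0],[-0.03,0.9,0,0,0,0,0],[-0.05,1.3,0,0,0,0,0],[-0.06,1.7,0,0,0,0,0],[-0.08,2.1,0,0,0,0,0],[-0.09,2.5,0,0,0,0,0],[-0.11,2.9,0,0,0,0,0],[-0.12,3.3,0,0,0,0,0],[-0.14,3.7,0,0,0,0,0],[-0.15,4.0,0,0,0,0,0],[-0.15,4.2,0,0,0,0,0]]'
python3 -m inch '[[0,0.2,0,0,0,0,0],[-0.02,0.5,0,0,0,0,0],[-0.03,0.8,0,0,0,0,0],[-0.05,1.1,0,0,0,0,0],[-0.06,1.4,0,0,0,0,0],[-0.06,1.7,0,0,0,0,0],[-0.07,2,0,0,0,0,0],[-0.08,2.2,0,0,0,0,0],[-0.09,2.4,0,0,0,0,0],[-0.1,2.5,0,0,0,0,0],[-0.1,2.6,0,0,0,0,0],[-0.1,2.6,0,0,0,0,0]]'
python3 - <<'E'
from h import *
i,s=wrist();print(s["position"],s["contact_force"])
cv2.imwrite("pics/w3.png",i["color"][:,:,::-1])
E
```

```text
time_s: 5.87
position: [519.0, 83.5, 75.0]
tool_rot: [-3.141, -0.055, -0.004]
contact_force: [-4.8, -1.9, 21.8]
gripper_width: 0.5
finger_force: 10.6
time_s: 6.87
position: [517.9, 109.6, 75.0]
tool_rot: [-3.14, -0.055, -0.004]
contact_force: [-4.4, -1.8, 20.9]
gripper_width: 0.2
finger_force: 10.4
[517.89295526 109.56191587  75.01748457] [-4.44601976 -1.82994156 20.86060204]
```

View pics/w3.png

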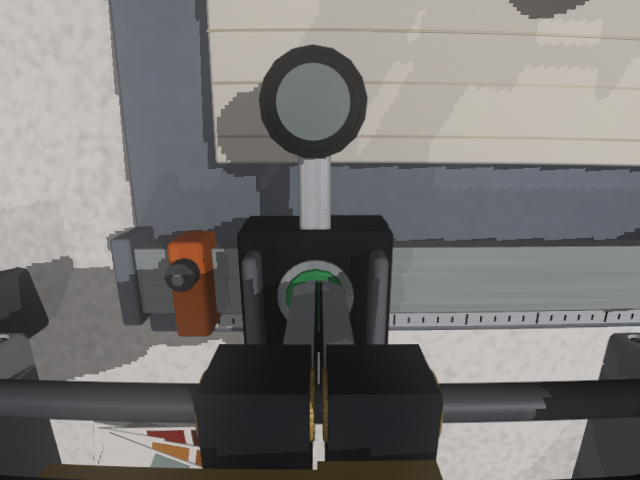

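The carriage edge (column 240) is about 25 px from the stop (column 215), so 13–17 mm remain. I creep in from here.

```bash
python3 -m inch '[[0,0.1,0,0,0,0,0],[-0.01,0.3,0,0,0,0,0],[-0.02,0.5,0,0,0,0,0],[-0.03,0.7,0,0,0,0,0],[-0.04,0.9,0,0,0,0,0],[-0.04,1.0,0,0,0,0,0],[-0.04,1.1,0,0,0,0,0],[-0.05,1.2,0,0,0,0,0]]'
python3 -m inch '[[0,0.05,0,0,0,0,0],[0,0.1,0,0,0,0,0],[0,0.15,0,0,0,0,0],[0,0.2,0,0,0,0,0]]'
```

```text
time_s: 7.58
position: [517.4, 121.3, 75.0]
tool_rot: [-3.141, -0.054, -0.003]
contact_force: [-3.7, -1.2, 21.0]
gripper_width: 0.6
finger_force: 10.3
time_s: 7.92
position: [517.3, 123.3, 75.0]
tool_rot: [-3.141, -0.054, -0.003]
contact_force: [-4.3, -1.4, 21.0]
gripper_width: 0.4
finger_force: 10.4
```

```bash
python3 -m inch '[[0,0.08,0,0,0,0,0],[0,0.16,0,0,0,0,0],[0,0.24,0,0,0,0,0]]'
python3 -m inch '[[0,0.08,0,0,0,0,0],[0,0.16,0,0,0,0,0],[0,0.2,0,0,0,0,0]]'
```

```text
time_s: 8.17
position: [517.2, 125.7, 75.0]
tool_rot: [-3.141, -0.054, -0.003]
contact_force: [-4.1, -1.2, 20.5]
gripper_width: 0.5
finger_force: 10.5
time_s: 8.42
position: [517.1, 127.8, 75.0]
tool_rot: [-3.141, -0.054, -0.003]
contact_force: [-4.2, -1.9, 22.0]
gripper_width: 0.3
finger_force: 10.5
```

```bash
python3 -m inch '[[0,0.08,0,0,0,0,0],[0,0.12,0,0,0,0,0],[0,0.15,0,0,0,0,0]]'
python3 - <<'E'
from h import *
i,s=wrist();print(s["position"],s["contact_force"])
cv2.imwrite("pics/w4.png",cv2.resize(i["color"][200:360,130:410,::-1],None,fx=2.8,fy=2.8))
E
```

```text
time_s: 8.67
position: [517.1, 128.7, 75.0]
tool_rot: [3.141, 0.054, 0.003]
contact_force: [-4.5, -2.9, 21.6]
gripper_width: 0.7
finger_force: 10.7
[517.11704455 128.70069258  75.00535711] [-4.50177967 -2.8545888  21.61068692]
```

View pics/w4.png

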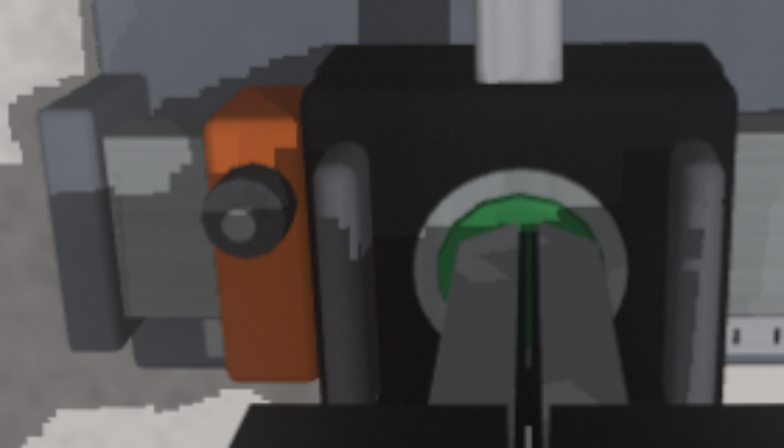

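The carriage meets the orange block with no visible gap, and the force is rising. I confirm with a slightly firmer push.

```bash
python3 -m inch '[[0,0.05,0,0,0,0,0],[0,0.1,0,0,0,0,0],[0,0.15,0,0,0,0,0],[0,0.15,0,0,0,0,0]]'
```

```text
time_s: 9.05
position: [517.4, 129.0, 75.0]
tool_rot: [3.14, 0.053, 0.003]
contact_force: [-3.0, -5.0, 21.0]
gripper_width: 0.3
finger_force: 10.6
```

The carriage is against the stop: a 1.5 mm command gave 0.3 mm of motion and the force rose to 5 N. I lift straight up, keeping the light push.

```bash
python3 -m inch '[[0,0,0.2,0,0,0,0],[0,0,0.4,0,0,0,0],[0,0,0.6,0,0,0,0],[0,0,0.8,0,0,0,0],[0,0,1.1,0,0,0,0],[0,0,1.4,0,0,0,0],[0,0,2.5,0,0,0,0],[0,0,4.5,0,0,0,0],[0,0,7,0,0,0,0],[0,0,9,0,0,0,0],[0,0,9,0,0,0,0]]'
python3 - <<'E'
from h import *
i,s=wrist();print(s["position"],s["contact_force"])
cv2.imwrite("pics/w5.png",i["color"][150:330,140:440,::-1].repeat(2,0).repeat(2,1))
c,st=blob(i["color"],"g");print(c,st,ray(i,c,82))
E
```

```text
time_s: 9.97
position: [519.2, 131.8, 166.1]
tool_rot: [-3.139, -0.055, -0.011]
contact_force: [0.6, -0.3, -0.1]
gripper_width: 0.2
finger_force: 0.0
[519.1852453  131.8040693  166.11764396] [ 0.62244252 -0.27832428 -0.11322648]
[320.44964539 252.37659574] [ 300  231   42   43 1410] [516.38029476 130.33993942  82.        ]
```

View pics/w5.png

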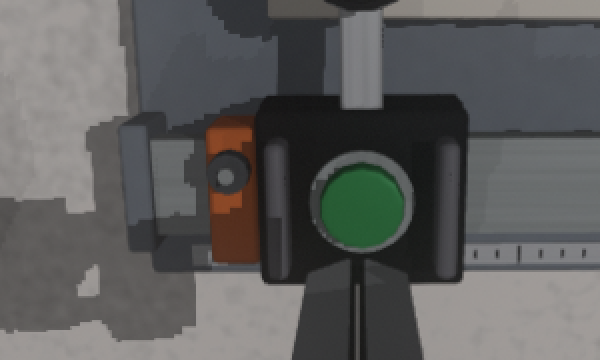

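The carriage sits against the stop and the button is up and round (42x43 px). I move over to the key.

```bash
python3 -m inch '[[0,-1,0,0,0,0,0],[0,-4,0,0,0,0,0],[0,-8,0,0,0,0,0],[-0.5,-12,0,0,0,0,0],[-1,-16,0,0,0,0,0],[-1.5,-20,0,0,0,0,0],[-2,-24,0,0,0,0,0],[-2.5,-28,0,0,0,0,0],[-3,-32,0,0,0,0,0],[-3.5,-36,0,0,0,0,0],[-4.5,-40,0,0,0,0,0],[-5.2,-43,0,0,0,0,0]]'
python3 -m inch '[[0,-2.5,-1,0,0,0,0],[0,-4,-2.5,0,0,0,0],[0,-4.4,-4,0,0,0,0],[0,-4.4,-4,0,0,0,0],[0,-4.4,-4,0,0,0,0]]'
python3 - <<'E'
from h import *
i,s=wrist();print(s["position"],s["contact_force"])
cv2.imwrite("pics/w6.png",i["color"][:,:,::-1])
c,st=blob(i["color"],"b");print(c,st,ray(i,c,51))
E
```

```text
time_s: 11.02
position: [461.6, -303.3, 161.0]
tool_rot: [3.141, 0.049, -0.005]
contact_force: [-0.9, -0.2, -0.4]
gripper_width: 0.2
finger_force: 0.0
time_s: 11.43
position: [462.8, -342.7, 120.7]
tool_rot: [-3.138, -0.053, 0.006]
contact_force: [0.3, -0.1, -0.1]
gripper_width: 0.9
finger_force: 0.0
[ 462.75961144 -342.70025744  120.66152628] [ 0.33246905 -0.11830051 -0.06793467]
[318.96984436 246.54280156] [ 301  229   36   36 1028] [ 467.75692302 -342.75170139   51.        ]
```

View pics/w6.png

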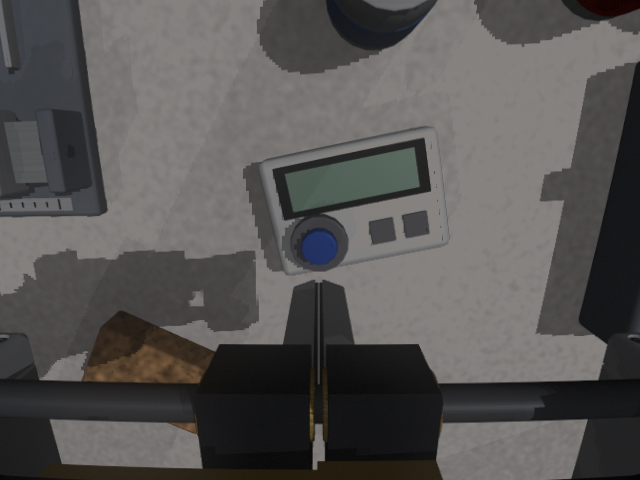

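The key is at (319,246), which puts it at about (467.5,-343). I correct by 5 mm in x and press.

```bash
python3 -m inch '[[0.3,0,-2,0,0,0,0],[0.5,0,-4.5,0,0,0,0],[0.5,0,-6,0,0,0,0],[0.5,0,-6.5,0,0,0,0],[0.5,0,-6.6,0,0,0,0],[0.5,0,-6.6,0,0,0,0]]'
python3 -m inch '[[0,0,-0.1,0,0,0,0],[0,0,-0.2,0,0,0,0],[0,0,-0.3,0,0,0,0],[0,0,-0.4,0,0,0,0],[0,0,-0.5,0,0,0,0],[0,0,-0.6,0,0,0,0],[0,0,-0.7,0,0,0,0],[0,0,-0.8,0,0,0,0],[0,0,-0.85,0,0,0,0],[0,0,-0.85,0,0,0,0]]'
```

```text
time_s: 11.98
position: [470.2, -343.1, 57.2]
tool_rot: [3.141, 0.056, 0.001]
contact_force: [-0.0, -0.2, 0.5]
gripper_width: 0.4
finger_force: 0.0
time_s: 12.82
position: [469.8, -343.4, 48.0]
tool_rot: [3.141, 0.055, 0.0]
contact_force: [0.1, -0.0, 3.5]
gripper_width: 0.5
finger_force: 1.4
```

```bash
python3 -m inch '[[0,0,-0.1,0,0,0,0],[0,0,-0.2,0,0,0,0],[0,0,-0.3,0,0,0,0],[0,0,-0.3,0,0,0,0],[0,0,-0.3,0,0,0,0]]'
```

```text
time_s: 13.23
position: [469.8, -343.5, 46.1]
tool_rot: [3.141, 0.054, 0.001]
contact_force: [-1.6, 1.6, 11.3]
gripper_width: 0.4
finger_force: 6.1
```

The force reached 11 N at z = 46, so the key bottomed. I lift off and check.

```bash
python3 -m inch '[[0,0,0.2,0,0,0,0],[0,0,0.4,0,0,0,0],[0,0,0.7,0,0,0,0],[0,0,1.1,0,0,0,0],[0,0,2,0,0,0,0],[0,0,4,0,0,0,0],[0,0,7,0,0,0,0],[0,0,10,0,0,0,0],[0,0,12,0,0,0,0],[0,0,12,0,0,0,0]]'
python3 - <<'E'
from h import *
i,s=wrist();print(s["position"],s["contact_force"])
c,st=blob(i["color"],"b");print(c,st,ray(i,c,51))
t=get_image("top");cv2.imwrite("pics/t2.png",t["color"][:,:,::-1])
for k,z,r in(("g",82,(240,235,335,275)),("o",66,(220,240,245,275))):
    c,st=blob(t["color"],k,r);print(k,c,st,ray(t,c,z).round(1))
E
```

```text
time_s: 14.07
position: [472.0, -345.1, 169.8]
tool_rot: [3.136, 0.054, 0.011]
contact_force: [-0.1, -0.6, 0.4]
gripper_width: 0.3
finger_force: 0.0
[ 471.99516879 -345.13161083  169.82568092] [-0.07592145 -0.62148261  0.43462287]
[314.52957359 241.91746905] [300 227  30  31 727] [ 467.53748048 -342.79250789   51.        ]
g [255.03846154 256.01648352] [248 249  15  15 182] [515.7 128.9  82. ]
o [229.8627451  263.46078431] [227 256   8  16 102] [502.7 180.2  66. ]
```

View pics/t2.png

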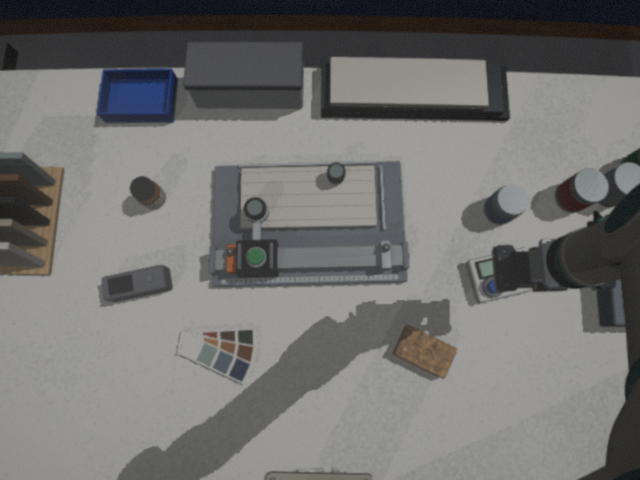

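The carriage (button at (255,256)) is against the orange stop, the key is up, the readout has not moved and the other objects are in place.

```bash
python3 -c "from workcell import *;print(close_job())"
```

```text
the job is handed in; nothing more can be done
None
```

The carriage is home against the orange stop with its lock button back up, and the blue zero key was then pressed all the way down and released. Nothing else on the bench moved in the images, and I handed the job in after about 14 s of robot time; no verdict came back.

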